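# Bring the weighed stone ball to its gift box in the level pan

## Robot

A 6-joint arm with a two-finger parallel gripper is mounted at the origin on the work surface. World frame = base frame: x ahead of the robot, y to its left, z up, the work surface at z = 0. Lengths are in m, angles in degrees, forces in N, time in s.
With the tool pointing down it reaches from about 0.25 to 0.725 m from the base axis. Payload 9.7 kg.
Tool frame: the origin (TCP) lies at the very end of the fingers, on their centre line; the grasp point (between the pads) lies grasp_offset behind it (grasp_offset is the distance from the TCP to the grasp point, in m); z points along the fingers, y is the line along which they close (so a half turn about z gives the same grasp; the last joint's range is limited). The gripper opens to 85 mm and grips with 20 to 120 N. Pads are 22 mm wide; open, the fingers measure 114 mm over their backs; the gripper's body (76 mm by 85 mm) begins 54 mm behind the grasp point. The pads swing forward as they close: fully open they stand 13 mm farther back than shut.
Start: joints at [-71.849, 4.979, 10.078, 95.1, 0, 90], TCP at [0.171, -0.523, 0.231] pointing down, gripper open.
Joint ranges: [-179.16, 179.16], [-48.56, 103.87], [-65.8, 70.77], [-126.05, 130.52], [-82.76, 87.17], [-180, 180]. Speed limits (degrees/s): [127.2, 127.2, 147.25, 180, 180, 180].

## Interface

Orientations are given as [roll, pitch, yaw] about the fixed x, y, z axes, in that order (R = Rz(yaw) Ry(pitch) Rx(roll)).
In Python, from workcell import get_obs, camera, calibration, job_done, recognise, cut_out, mark_of, grasp_offset gives the robot as it stands.
- The arm moves only by the tool servo_tool, never from a script. Its argument "moves" is a list of rows, each a list of 3 entries, a list of its own where there are three numbers: the turn, a rotation vector about the tool's x, y, z in degrees, then the shift along the tool's x, y, z in m, then the opening in per cent of the stroke, from 0 (shut) to 100 (fully open). In form: [[[ax, ay, az], [x, y, z], claw], ...]. A call has 1 to 12 rows; each row shifts and turns the commanded pose from where the row before left it, along the tool's axes as they then stand; what a row does not reach is not made up. A row lasts 1/10 s, in which the tool goes at most 50 mm and 8.59 degrees, less where a joint would pass 70% of its speed; a pose out of reach is approached as far as the arm can. A call is refused whole if a number of a shift passes 0.05 or a number of a turn 8.59, either way. A call with a gripper value outside its range is refused whole. The fingers move at their own pace and stop on an object; "force" is the grip in N (left out, the last holds). Time passes only in rows, so rows that do not move let the fingers close. It gives the time, the measured TCP pose, the force, the opening and the grip force at its end, in the units of the state.
- get_obs(): the state, without advancing time (a new reading comes with each control period).
- camera(name): name is "scene" or "top"; returns (picture, depth): 384x512x3 uint8, red, green, blue; 384x512 float32, m along the optical axis (not along the pixel's ray), 0 where there is no reading.
- calibration(name): a dict with "camera_matrix" (3x3 intrinsics, pixels), "dist" ([k1, k2, p1, p2, k3] as OpenCV has them; the pictures are not rectified), "R" (3x3) and "t" (3): a world point X has camera coordinates R X + t. Camera axes: x right, y down, z forward; pixel columns grow to the right and rows downward; lengths in m; the calibration is good to about 2 mm. A picture is of the moment at which its call begins. calibration takes no time and is no camera call.
- job_done(): hands the job in; it is judged then, once.
Trained networks look in the newest picture that a camera, given by its name, has taken for a name from the list of things; names that differ only in an ending like _2 or _b are one class to them, and where a whole thing is asked for, a point or a joint stands for the part that bears it (a point fixed in the world has none). Each returns a list of dicts, best first, with "score" (0 to 1); they miss things now and then, are a little off and sometimes report something else, mostly with a low value. They report only what shows in the picture. A call takes as long as a camera call. They do not tell look-alikes from the thing itself.
- recognise(name, camera): "xyz" ([x, y, z] in m, in the coordinates of the camera as it stood for that picture, good to about 4 mm: the middle of the surface that is visible of it).
- cut_out(name, camera): "mask" (384x512 bool, what is visible of it).
- mark_of(name, camera): "xyz" ([x, y, z] in m, in the coordinates of the camera as it stood for that picture, good to about 4 mm: a listed point, or the origin of a listed thing).
The state is a dict: "time": time; "q": joint angles; "qd": joint speeds; "joint_efforts": joint torques, N m; "ee_pos": TCP position; "tcp_rot": TCP orientation; "wrist_force": force on the tool from outside, world axes, zero at the start; "torque": the same for the moment, N m; "opening": finger opening in m; "grasp_force": force on a finger pad.
Only numpy, scipy, OpenCV 4.12 (cv2) and the standard library are available. Lean on these libraries where they do the work, as an engineer would, in place of code of your own. Each camera call takes 0.05 s, during which the arm holds its last target. There are 200 camera calls.

## Task

The polished stone ball has been weighed and is to be packed: first set the wooden display stand down gently, upright in the middle of the open gift box and squared up, with its sloping card rest towards the box's front wall (the side opposite the raised lid), and let go of it. Then lift the weighing pan off the scale, give it a quarter turn so that its spout points straight into the box from the front, and finish while still holding the pan in the gripper, still and level, touching nothing else, with the spout tip over the middle of the front half of the box and the pan's underside a few centimetres above the rim, ready to pour when I say so. Keep the pan level and the ball lying in its middle all the way, and leave the tape, notebook and phone where they are.

Things in the scene. Friction and masses are not known exactly. Their poses are not given: they have to be found in the camera images.
- scale: Flat black digital scale fixed on the desk, 150 x 116 mm, with a 100 x 104 mm dark plate on which the weighing pan stands; plate top 30 mm above the desk. Origin: under the scale's middle, at desk height; x points from the display edge (nearest the robot) to the far edge, z up.
- pan_mid (a point): Bare metal weighing pan (about 90 g), 97 mm long, 62 wide, 28 high: dished floor, round back, spout at +x. Straight upright sides, 62 mm apart outside, run from 10 mm behind to 18 mm ahead of this point, 5 to 28 mm above the underside: grip across them (along y). Point: above the floor's lowest spot, 14 mm above the underside, which is 30 mm above the desk at the start. x to the spout, z up.
- pan_spout (a point): Tip of the pan's pouring spout (18 mm wide there), at its lip: 56 mm ahead of pan_mid along the pan's x, 14.5 mm above the pan's underside; the pan's rounded back is 41 mm behind pan_mid. Axes as pan_mid. At the start the spout points roughly away from the robot.
- ball_center (a point): Centre of the dark polished stone ball, 28 mm in diameter, about 31 g, loose in the weighing pan; at rest in the pan's middle it is 3 mm above pan_mid. The floor rises gently all round (4 degrees, beyond 10 mm out 12 degrees), so after small shakes the ball rolls back to the middle; it meets a side wall when about 14 mm off.
- giftbox: Open square gift box of brown board, fixed on the desk: 138 x 138 mm outside, walls and floor 4 mm thick, rim 62 mm above the desk. Its lid stands open behind it (+x), leaning back 42 degrees from upright, up to about 0.19 m above the desk. Origin: under the middle of the box, at desk height; x points from the front wall to the lid side, y along the front wall, z up.
- stand_mid (a point): Middle of the wooden display stand, 16 mm above its underside. 70 mm long (x), 46 wide (y), 32 high, about 65 g: a block with a round seat in its top and, at the front (-x end), a lower sloping card rest with a white card. x points from card rest to block, z up. The block's upright sides, 46 mm apart, run from 11 mm before to 35 mm behind this point: grip across them (along y). Starts upright on the desk.
- stand_front (a point): Middle of the foot of the stand's front edge (card rest end), on the underside: 35 mm to -x of stand_mid. Axes as stand_mid.
- tape: Bystander: roll of brown tape lying flat, 52 mm across, 24 mm high. Origin under its centre.
- notebook: Bystander: dark grey notebook lying flat, 140 x 90 x 10 mm. Origin under its centre.
- phone: Bystander: black phone lying flat, 146 x 71 x 8 mm. Origin under its centre.
Mind the look-alikes: they are no part of the job. What is meant by the part that bears pan_mid is not black, and is the larger of those in its own colour.

How it is judged (in metres and radians):
On the way, in this order (a step that is already met when the one before it is completed fails the run):
1. the display stand stands upright and released in the middle of the gift box, card rest towards the front wall (horizontal distance between stand_mid and giftbox below 0.018 m and z of stand_mid in the frame of giftbox below 0.025 m and angle between stand_mid's own z axis and vertical below 0.1 rad and angle between the x axis of stand_mid and the x axis of giftbox, either way round below 0.2 rad and x of stand_front in the frame of giftbox below -0.01 m and contact force between the fingers and stand below 0.05 N and linear speed of stand below 0.02 m/s), for 0.3 s.
2. the weighing pan is held level, lifted clear of the scale, the ball in its middle (contact force between the fingers and pan above 1 N and contact force between pan and scale below 0.05 N and angle between pan_mid's own z axis and vertical below 0.12 rad and distance between ball_center and pan_mid below 0.009 m and height (world z) of pan_mid above 0.06 m), for 0.2 s.
At the end, for the whole second after the job is handed in: Stand released in the box within 18 mm of its middle, upright, card rest to the front (0.2 rad). Pan held, touching nothing else, level (0.12 rad), still; spout along the box (0.2 rad), its tip over the front half (25 mm sideways) and 16 to 88 mm above the rim; ball within 8 mm of the pan's middle (all of step 1 and contact force between the fingers and pan above 1 N and contact force between pan and scale below 0.05 N and contact force between pan and giftbox below 0.05 N and contact force between pan and stand below 0.05 N and angle between pan_mid's own z axis and vertical below 0.12 rad and distance between ball_center and pan_mid below 0.009 m and x of pan_spout in the frame of giftbox between -0.065 and 0 m and y of pan_spout in the frame of giftbox between -0.025 and 0.025 m and z of pan_spout in the frame of giftbox between 0.078 and 0.15 m and angle between the x axis of pan_mid and the x axis of giftbox, either way round below 0.2 rad and x of pan_mid in the frame of giftbox below -0.05 m and linear speed of pan below 0.02 m/s and angular speed of pan below 0.1 rad/s and linear speed of ball below 0.03 m/s); the arm keeps its last pose, push and grip.
It fails at once if the ball rolled away from the middle of the pan (about 11 mm or more) (distance between ball_center and pan_mid above 0.012 m).
It fails at once if the pan was tilted by more than about 12 degrees (angle between pan_mid's own z axis and vertical above 0.21 rad).
It fails at once if the stand was dropped (contact force between the fingers and stand below 0.01 N and linear speed of stand above 0.5 m/s).
It fails at once if the tape, notebook or phone was pushed out of its place (over 20 mm) (distance of any of tape, notebook, phone from where it was at the start of the episode above 0.02 m).
It also fails if it takes over 61 s, if anything falls off the work surface, if the arm or the gripper's body presses on something with over 40 N, if the wrist force passes 120 N, or if a joint passes its speed limit or range.

## Working session

There is one attempt and no reset: what is moved stays moved. The work goes in short steps, Python scripts to look and compute and a tool call to move; the robot and the scene stay as the last step left them, time stands still between calls to the robot, and variables do not carry over. Pictures are saved under pics/ and viewed, at most 10 in all, crops included, and the job is handed in when it is done.

Besides the shell and the picture viewer there is one more tool, called by a JSON object that holds its "method" and its "body", one argument or row to a line. servo_tool: Moves the arm, as the interface text tells. Its arguments: {"type":"object","properties":{"moves":{"type":"array"},"force":{"type":"number"}},"required":["moves"]}

```bash
mkdir -p pics
cat > h.py <<'E'
import numpy as np, cv2
from workcell import *
def W(cam,p):
    c=calibration(cam); return np.array(c["R"]).T@(np.array(p)-np.array(c["t"]))
def cloud(cam,depth,mask):
    c=calibration(cam); v,u=np.nonzero(mask&(depth>0)); d=depth[v,u]
    n=cv2.undistortPoints(np.stack([u,v],1).astype(float)[:,None],np.array(c["camera_matrix"]),np.array(c["dist"]))[:,0]
    P=np.c_[n*d[:,None],d]; return (P-np.array(c["t"]))@np.array(c["R"])
def px(cam,X):
    c=calibration(cam); r,_=cv2.Rodrigues(np.array(c["R"]))
    return cv2.projectPoints(np.array([X],float),r,np.array(c["t"]),np.array(c["camera_matrix"]),np.array(c["dist"]))[0].ravel()
E
python3 - <<'E'
from h import *
print(get_obs()); print(grasp_offset)
ims=[]
for cam in("scene","top"):
    im,d=camera(cam); ims.append(im)
    for n in["pan_mid","pan_spout","ball_center","giftbox","stand_mid","stand_front","scale","tape","notebook","phone"]:
        for r in mark_of(n,cam):
            w=W(cam,r["xyz"]); print(cam,n,round(r["score"],2),w.round(3),px(cam,w).round())
    cv2.imwrite(f"pics/{cam}0.png",im[:,:,::-1])
E
```

```text
{'time': 0.0, 'q': array([-7.18478104e+01,  5.01377618e+00,  1.00349423e+01,  9.51002505e+01,
       -2.07865939e-03,  9.00029034e+01]), 'qd': array([ 0.04040679, -0.00818955,  0.04880637, -0.00446375,  0.0012802 ,
        0.01719117]), 'joint_efforts': array([-1.91690699e-03, -5.20390534e+01,  4.64798641e+01,  1.66066614e-02,
       -1.09431796e-04, -1.66095055e-05]), 'ee_pos': array([ 0.1712672 , -0.52241404,  0.23056177]), 'tcp_rot': array([-1.79920916e+02,  2.08266489e-03,  1.81492891e+01]), 'wrist_force': array([0.61788413, 0.29508793, 0.48859277]), 'torque': array([-0.04039463, -0.01072531, -0.00105829]), 'grasp_force': 0.0, 'opening': 0.08526955838854319}
0.0187
scene pan_mid 0.86 [0.586 0.035 0.016] [296. 221.]
scene pan_mid 0.69 [ 0.527 -0.128  0.042] [261. 176.]
scene pan_mid 0.67 [ 0.658 -0.081  0.005] [244. 219.]
scene pan_spout 0.91 [ 0.697 -0.061  0.011] [240. 230.]
scene pan_spout 0.84 [ 0.575 -0.131  0.041] [249. 185.]
scene pan_spout 0.63 [0.637 0.064 0.013] [293. 239.]
scene ball_center 0.65 [ 0.523 -0.128  0.048] [262. 173.]
scene giftbox 0.72 [0.528 0.214 0.002] [
[... 512 characters left out ...]
-0.081  0.008] [267. 177.]
top pan_mid 0.66 [ 0.508 -0.124  0.002] [286. 239.]
top pan_spout 0.83 [ 0.576 -0.135  0.046] [291. 207.]
top pan_spout 0.79 [ 0.7   -0.067  0.007] [261. 161.]
top pan_spout 0.67 [0.642 0.069 0.014] [205. 184.]
top ball_center 0.65 [ 0.525 -0.126  0.045] [288. 230.]
top stand_mid 0.77 [ 0.522 -0.333  0.018] [376. 230.]
top stand_front 0.55 [ 0.525 -0.364  0.003] [388. 229.]
top scale 0.66 [ 0.511 -0.128  0.002] [288. 238.]
top tape 0.8 [ 0.728  0.012 -0.001] [229. 151.]
top tape 0.69 [ 0.518 -0.335  0.016] [377. 232.]
top notebook 0.73 [ 0.745 -0.263  0.001] [340. 142.]
top phone 0.64 [0.725 0.222 0.   ] [145. 155.]
top phone 0.44 [ 0.525 -0.131  0.048] [290. 229.]
```

View pics/scene0.png

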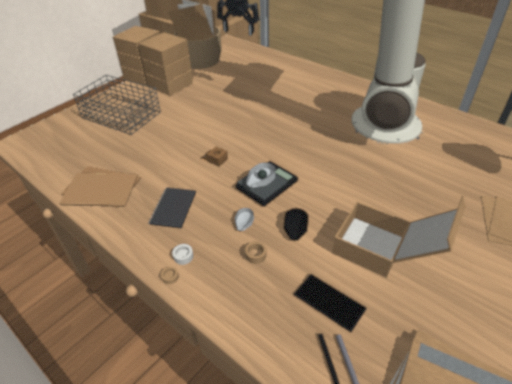

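View pics/top0.png

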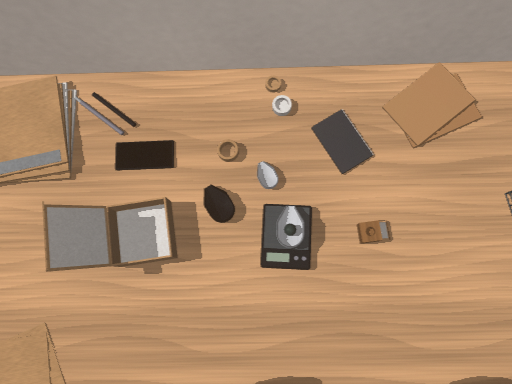

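Run:
```python
from h import *
im,d=camera("top")
cv2.imwrite("pics/crop1.png",cv2.resize(im[150:260,170:410],None,fx=3,fy=3,interpolation=cv2.INTER_CUBIC)[:,:,::-1])
for n in["stand_mid","giftbox","pan_mid"]:
    for r in cut_out(n,"top"):
        P=cloud("top",d,r["mask"])
        z=np.percentile(P[:,2],95); 
        rect=cv2.minAreaRect(P[:,:2].astype(np.float32)*1000)
        T=P[P[:,2]>z-.006]; rt=cv2.minAreaRect(T[:,:2].astype(np.float32)*1000)
        print(n,r["score"],len(P),P.mean(0).round(3),"z",z.round(3),"rect",np.round(rect[0]),np.round(rect[1]),round(rect[2],1),"top",np.round(rt[0]),np.round(rt[1]),round(rt[2],1), im[r["mask"]].mean(0).round())
# giftbox rim from depth
P=cloud("top",d,np.ones(d.shape,bool))
m=(P[:,2]>.054)&(P[:,2]<.068)&(P[:,0]>.35)&(P[:,0]<.75)&(P[:,1]>.1)&(P[:,1]<.35)
rt=cv2.minAreaRect(P[m][:,:2].astype(np.float32)*1000);print("rim",m.sum(),rt,P[m].min(0),P[m].max(0))
```

```text
stand_mid 0.92 548 [ 0.52  -0.32   0.027] z 0.035 rect [ 520. -328.] [45. 72.] 8.3 top [ 519. -316.] [45. 48.] 8.5 [135. 102.  72.]
giftbox 0.86 8209 [0.521 0.274 0.068] z 0.157 rect [529. 259.] [153. 231.] 7.6 top [508. 364.] [139.  18.] 7.8 [136. 126. 116.]
pan_mid 0.96 427 [ 0.663 -0.081  0.007] z 0.02 rect [664. -79.] [72. 45.] 20.7 top [663. -79.] [68. 45.] 23.4 [162. 160. 161.]
pan_mid 0.75 843 [ 0.532 -0.131  0.04 ] z 0.057 rect [ 533. -132.] [65. 96.] 88.6 top [ 529. -130.] [61. 89.] 88.6 [150. 149. 150.]
pan_mid 0.64 830 [0.594 0.038 0.01 ] z 0.027 rect [596.  39.] [96. 61.] 32.3 top [594.  38.] [91. 61.] 33.0 [53. 43. 36.]
pan_mid 0.38 573 [ 0.52  -0.321  0.026] z 0.035 rect [ 523. -327.] [50. 72.] 6.0 top [ 519. -316.] [47. 48.] 8.3 [136. 102.  73.]
rim 746 ((527.7299194335938, 217.90609741210938), (138.8396759033203, 148.82119750976562), 7.544175148010254) [0.45005574 0.13594471 0.05404818] [0.60493206 0.29632279 0.06799431]
```

The pan look-alikes in the top picture are:
- the small silver one at (267,177)
- the black one at (218,207)
- the large silver one on the scale at (288,229), which holds the ball; I choose this one

The stand is at (376,231) with its card to the right. The box is at (145,232) with its lid to the left (+y), so its front wall faces -y.

View pics/crop1.png

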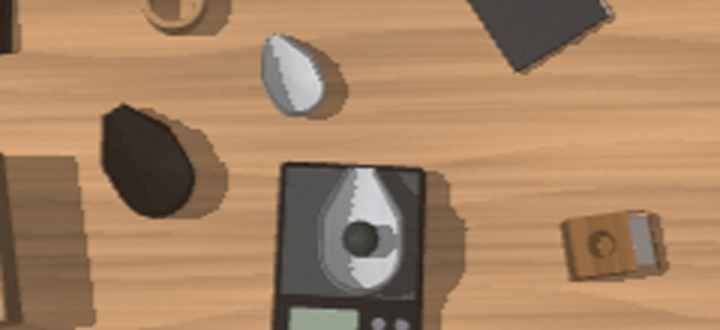

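{"method": "servo_tool", "body": {
  "moves": [
    [[0, 0, -8], [0.03, 0, 0], 100],
    [[0, 0, -8], [0.03, 0, 0], 100],
    [[0, 0, -8], [0.03, 0, 0], 100],
    [[0, 0, -8], [0.03, 0, 0], 100]
  ],
  "force": 40
}}

```text
time: 1.7
ee_pos: [0.2748, -0.4626, 0.231]
tcp_rot: [-180.0, -0.0, 50.5]
wrist_force: [0.0, -0.7, 0.1]
opening: 0.0853
grasp_force: 0.0
```

The crop shows the bare metal pan with the dark ball at (360,238). It is the larger of the two silver pans, and its spout points up, away from the robot. The stand is at (612,245) with its white card to the right (-y).

{"method": "servo_tool", "body": {
  "moves": [
    [[0, 0, -8], [0, 0, 0], 100],
    [[0, 0, -8], [0, 0, 0], 100],
    [[0, 0, -8], [0, 0, 0], 100],
    [[0, 0, -8], [0, 0, 0], 100],
    [[0, 0, -8], [0, 0, 0], 100],
    [[0, 0, -8], [0, 0, 0], 100],
    [[0, 0, 0], [0.022, 0.04, 0], 100],
    [[0, 0, 0], [0.022, 0.04, 0], 100],
    [[0, 0, 0], [0.022, 0.04, 0], 100],
    [[0, 0, 0], [0.022, 0.04, 0.03], 100],
    [[0, 0, 0], [0.022, 0.04, 0.03], 100],
    [[0, 0, 0], [0, 0.04, 0.03], 100]
  ]
}}

```text
time: 2.9
ee_pos: [0.491, -0.3227, 0.1467]
tcp_rot: [179.9, 0.1, 98.2]
wrist_force: [-0.8, -0.9, 0.1]
opening: 0.0854
grasp_force: 0.0
```

```bash
cat > tgt.py <<'E'
from h import *
import sys
x,y,yaw=map(float,sys.argv[1:4]); o=get_obs(); p=o["ee_pos"]; a=np.radians(o["tcp_rot"][2])
d=np.array([x,y])-p[:2]
print("t",o["time"],"p",p.round(4),"rot",o["tcp_rot"].round(2),"dx,dy tool",(d@[np.cos(a),np.sin(a)]).round(4),(d@[np.sin(a),-np.cos(a)]).round(4),"az",round(o["tcp_rot"][2]-yaw,2))
E
python3 tgt.py .519 -.317 98.2
```

```text
t 2.9 p [ 0.491  -0.3227  0.1467] rot [1.7992e+02 6.0000e-02 9.8220e+01] dx,dy tool 0.0016 0.0285 az 0.02
```

{"method": "servo_tool", "body": {
  "moves": [
    [[0, 0, 0], [0, 0, 0], 100],
    [[0, 0, 0], [0, 0, 0], 100]
  ]
}}

```text
time: 3.1
ee_pos: [0.4897, -0.3241, 0.1453]
tcp_rot: [-179.9, -0.1, 98.2]
wrist_force: [-0.8, 0.7, 0.9]
opening: 0.0853
grasp_force: 0.0
```

```bash
python3 tgt.py .519 -.317 98.2
python3 - <<'E'
from h import *
im,d=camera("scene")
P=cloud("scene",d,np.ones(d.shape,bool))
m=(abs(P[:,0]-.52)<.06)&(abs(P[:,1]+.325)<.07)&(P[:,2]>.024)&(P[:,2]<.045)
rt=cv2.minAreaRect(P[m][:,:2].astype(np.float32)*1000);print(m.sum(),rt)
m=(abs(P[:,0]-.53)<.1)&(abs(P[:,1]-.215)<.1)&(P[:,2]>.055)&(P[:,2]<.066)
rt=cv2.minAreaRect(P[m][:,:2].astype(np.float32)*1000);print("rim",m.sum(),rt)
for n in["stand_mid","pan_mid"]:
    for r in cut_out(n,"scene"):
        Q=cloud("scene",d,r["mask"]);rt=cv2.minAreaRect(Q[:,:2].astype(np.float32)*1000);print(n,rt)
    for r in mark_of(n,"scene"): print(W("scene",r["xyz"]).round(4))
E
```

```text
t 3.1 p [ 0.4897 -0.3241  0.1453] rot [-1.7989e+02 -8.0000e-02  9.8240e+01] dx,dy tool 0.0028 0.03 az 0.04
169 ((518.2130737304688, -315.5431213378906), (52.11561965942383, 52.34828186035156), 5.336258411407471)
rim 587 ((527.5177001953125, 219.70887756347656), (143.78553771972656, 145.46263122558594), 7.5975751876831055)
stand_mid ((517.846435546875, -328.32110595703125), (82.25297546386719, 54.59634017944336), 89.72087860107422)
stand_mid ((727.1363525390625, 18.233924865722656), (50.29926681518555, 45.688720703125), 39.26058578491211)
[ 0.5116 -0.1207 -0.0043]
[ 0.523  -0.3303  0.0127]
pan_mid ((660.4219360351562, -75.52262115478516), (68.56946563720703, 45.3937873840332), 41.68623352050781)
pan_mid ((514.9369506835938, -127.93083190917969), (64.14256286621094, 130.69366455078125), 89.63589477539062)
pan_mid ((583.055419921875, 33.38555145263672), (127.7605972290039, 61.39457702636719), 34.145137786865234)
[ 0.527  -0.1281  0.0438]
[0.5874 0.0331 0.0141]
[ 0.6555 -0.082   0.0064]
```

{"method": "servo_tool", "body": {
  "moves": [
    [[0, 0, 0], [0.003, 0.015, 0.03], 100],
    [[0, 0, 0], [0, 0.015, 0.03], 100],
    [[0, 0, 0], [0, 0, 0.03], 100],
    [[0, 0, 0], [0, 0, 0.025], 100],
    [[0, 0, 0], [0, 0, 0.015], 100],
    [[0, 0, 0], [0, 0, 0.009], 100],
    [[0, 0, 0], [0, 0, 0], 40],
    [[0, 0, 0], [0, 0, 0], 30],
    [[0, 0, 0], [0, 0, 0], 20],
    [[0, 0, 0], [0, 0, 0], 20],
    [[0, 0, 0], [0, 0, 0], 20],
    [[0, 0, 0], [0, 0, 0], 20]
  ]
}}

```text
time: 4.55
ee_pos: [0.5197, -0.3182, 0.0091]
tcp_rot: [179.9, 0.1, 98.1]
wrist_force: [-0.2, -0.3, 6.4]
opening: 0.0459
grasp_force: 41.4
```

```bash
python3 tgt.py .519 -.317 98.2
```

```text
t 4.55 p [ 0.5197 -0.3182  0.0091] rot [1.7989e+02 1.1000e-01 9.8150e+01] dx,dy tool 0.0013 -0.0005 az -0.05
```

{"method": "servo_tool", "body": {
  "moves": [
    [[0, 0, 0], [0, 0, -0.01], 20],
    [[0, 0, 0], [0, 0, -0.025], 20],
    [[0, 0, 0], [0, 0, -0.04], 20],
    [[0, 0, 0], [0.01, 0.001, -0.04], 20],
    [[0, 0, 0], [0.025, 0.004, -0.025], 20],
    [[0, 0, 0], [0.04, 0.006, -0.01], 20],
    [[0, 0, 0], [0.04, 0.006, 0], 20],
    [[0, 0, 0], [0.04, 0.006, 0], 20],
    [[0, 0, 0], [0.04, 0.006, 0], 20],
    [[0, 0, 0], [0.04, 0.006, 0], 20],
    [[0, 0, 0], [0.04, 0.006, 0], 20],
    [[0, 0, 0], [0.04, 0.006, 0], 20]
  ]
}}

```text
time: 5.75
ee_pos: [0.5205, 0.0025, 0.1584]
tcp_rot: [179.9, 0.0, 98.2]
wrist_force: [1.2, 0.1, -0.2]
opening: 0.0454
grasp_force: 40.9
```

{"method": "servo_tool", "body": {
  "moves": [
    [[0, 0, 0], [0.04, 0.006, 0], 20],
    [[0, 0, 0], [0.04, 0.007, 0], 20],
    [[0, 0, 0], [0.04, 0.007, 0], 20],
    [[0, 0, 0], [0.04, 0.007, 0], 20],
    [[0, 0, 0], [0.03, 0.007, 0], 20],
    [[0, 0, 0], [0.02, 0.007, 0], 20],
    [[0, 0, 0], [0.01, 0.002, 0], 20],
    [[0, 0, 0], [0, 0, 0], 20],
    [[0, 0, 0], [0, 0, 0], 20]
  ]
}}

```text
time: 6.65
ee_pos: [0.532, 0.2241, 0.1576]
tcp_rot: [-180.0, 0.0, 98.1]
wrist_force: [-0.7, -0.7, -1.2]
opening: 0.0454
grasp_force: 40.8
```

```bash
python3 tgt.py .5266 .224 97.6
python3 - <<'E'
from h import *
im,d=camera("top")
cv2.imwrite("pics/c2.png",cv2.resize(im[160:310,20:260],None,fx=3,fy=3)[:,:,::-1])
for r in mark_of("stand_mid","top"): print(r["score"],W("top",r["xyz"]).round(4))
im,d=camera("scene")
for n in["stand_mid","stand_front","giftbox"]:
  for r in mark_of(n,"scene"): print(n,r["score"],W("scene",r["xyz"]).round(4))
E
```

```text
t 6.65 p [0.532  0.2241 0.1576] rot [-1.800e+02  2.000e-02  9.814e+01] dx,dy tool 0.0007 -0.0054 az 0.54
0.56 [0.5338 0.2103 0.1668]
stand_mid 0.97 [0.5363 0.2119 0.1635]
stand_front 0.61 [0.5339 0.1795 0.1475]
stand_front 0.3 [ 0.5805 -0.1303  0.0416]
giftbox 0.57 [0.527  0.2142 0.0027]
```

{"method": "servo_tool", "body": {
  "moves": [
    [[0, 0, 0.5], [0.001, -0.005, 0.015], 20],
    [[0, 0, 0], [0, 0, 0.025], 20],
    [[0, 0, 0], [0, 0, 0.03], 20],
    [[0, 0, 0], [0, 0, 0.03], 20],
    [[0, 0, 0], [0, 0, 0.02], 20],
    [[0, 0, 0], [0, 0, 0.01], 20],
    [[0, 0, 0], [0, 0, 0.005], 20],
    [[0, 0, 0], [0, 0, 0.003], 20],
    [[0, 0, 0], [0, 0, 0.002], 20],
    [[0, 0, 0], [0, 0, 0.001], 20],
    [[0, 0, 0], [0, 0, 0], 20]
  ]
}}

```text
time: 8.05
ee_pos: [0.5273, 0.2252, 0.0169]
tcp_rot: [180.0, -0.0, 97.7]
wrist_force: [0.4, 0.3, -0.5]
opening: 0.0453
grasp_force: 40.8
```

View pics/c2.png

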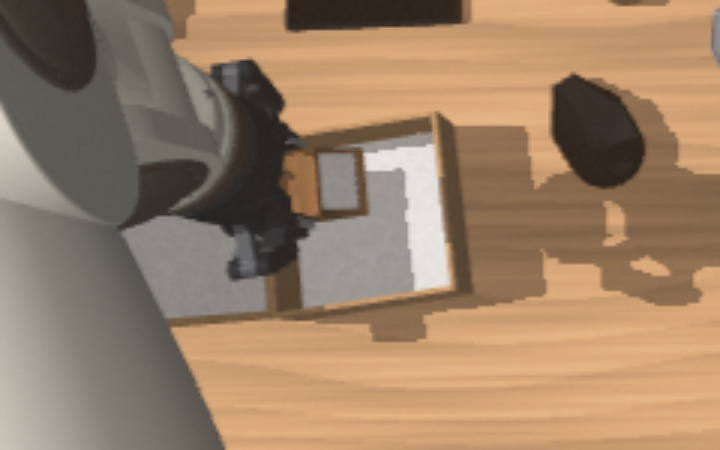

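The picture shows the stand held above the box at (335,180), with its card towards the front wall at (450,200). I lower it until it touches.

{"method": "servo_tool", "body": {
  "moves": [
    [[0, 0, 0], [0, 0, 0.001], 20],
    [[0, 0, 0], [0, 0, 0.001], 20],
    [[0, 0, 0], [0, 0, 0.001], 20],
    [[0, 0, 0], [0, 0, 0.001], 20],
    [[0, 0, 0], [0, 0, 0], 20]
  ]
}}

```text
time: 8.55
ee_pos: [0.5271, 0.2251, 0.0131]
tcp_rot: [180.0, -0.0, 97.6]
wrist_force: [-2.2, -0.6, 6.1]
opening: 0.0456
grasp_force: 41.5
```

{"method": "servo_tool", "body": {
  "moves": [
    [[0, 0, 0], [0, 0, 0], 60],
    [[0, 0, 0], [0, 0, 0], 70],
    [[0, 0, 0], [0, 0, 0], 70],
    [[0, 0, 0], [0, 0, 0], 70],
    [[0, 0, 0], [0, 0, -0.005], 70],
    [[0, 0, 0], [0, 0, -0.015], 70],
    [[0, 0, 0], [0, 0, -0.03], 70],
    [[0, 0, 0], [0, 0, -0.04], 70],
    [[0, 0, 0], [0, 0, -0.04], 70],
    [[0, 0, 0], [0, 0, -0.03], 100]
  ]
}}

```text
time: 9.55
ee_pos: [0.5274, 0.2252, 0.1766]
tcp_rot: [179.8, -0.1, 97.6]
wrist_force: [0.1, 0.6, -0.1]
opening: 0.0725
grasp_force: 0.0
```

{"method": "servo_tool", "body": {
  "moves": [
    [[0, 0, 0], [-0.02, -0.003, 0], 100],
    [[0, 0, 0], [-0.04, -0.005, 0], 100],
    [[0, 0, 0], [-0.04, -0.005, 0], 100],
    [[0, 0, 0], [-0.04, -0.005, 0], 100],
    [[0, 0, 0], [-0.04, -0.005, 0], 100],
    [[0, 0, 0], [-0.02, -0.003, 0], 100],
    [[0, 0, 0], [0, 0, 0], 100]
  ]
}}

```text
time: 10.25
ee_pos: [0.528, 0.0211, 0.1739]
tcp_rot: [179.9, 0.0, 97.5]
wrist_force: [-0.2, 1.4, -0.8]
opening: 0.085
grasp_force: 0.0
```

Run:
```python
from h import *
for cam in("top","scene"):
    im,d=camera(cam)
    P=cloud(cam,d,np.ones(d.shape,bool))
    m=(abs(P[:,0]-.53)<.075)&(abs(P[:,1]+.13)<.06)&(P[:,2]>.035)&(P[:,2]<.075)
    rt=cv2.minAreaRect(P[m][:,:2].astype(np.float32)*1000);print(cam,m.sum(),rt)
    for n in["stand_mid","stand_front","giftbox","pan_mid","pan_spout","ball_center"]:
        for r in mark_of(n,cam): print(n,round(r["score"],2),W(cam,r["xyz"]).round(4))
    if cam=="scene":
        cv2.imwrite("pics/c3.png",cv2.resize(im[130:290,200:470],None,fx=2.9,fy=2.9)[:,:,::-1])
```

```text
top 856 ((532.8779296875, -123.58145141601562), (86.7581558227539, 95.91661071777344), 87.15103149414062)
pan_mid 0.93 [ 0.6573 -0.0795  0.0062]
pan_spout 0.82 [ 0.6946 -0.0685  0.0114]
pan_spout 0.66 [ 0.5774 -0.1343  0.043 ]
ball_center 0.41 [ 0.5233 -0.1281  0.0495]
scene 525 ((532.3021240234375, -128.1144256591797), (63.92455291748047, 98.43099212646484), 89.53998565673828)
stand_mid 0.63 [0.5282 0.2126 0.015 ]
stand_front 0.74 [0.5321 0.18   0.0037]
stand_front 0.24 [ 0.5776 -0.1293  0.0425]
stand_front 0.18 [ 7.421e-01 -2.655e-01  6.000e-04]
giftbox 0.73 [0.528  0.2161 0.0008]
giftbox 0.64 [ 0.5215 -0.1291  0.0488]
pan_mid 0.94 [0.5909 0.0334 0.0156]
pan_mid 0.89 [ 0.6555 -0.0812  0.0077]
pan_mid 0.59 [ 0.5259 -0.1271  0.044 ]
pan_mid 0.51 [0.5303 0.1795 0.0037]
pan_spout 0.88 [ 0.6934 -0.0589  0.0103]
pan_spout 0.85 [ 0.5812 -0.1316  0.0418]
pan_spout 0.79 [0.6366 0.0619 0.0137]
pan_spout 0.74 [0.5274 0.216  0.0032]
ball_center 0.53 [ 0.5216 -0.129   0.0485]
ball_center 0.15 [0.5263 0.2168 0.0022]
```

View pics/c3.png

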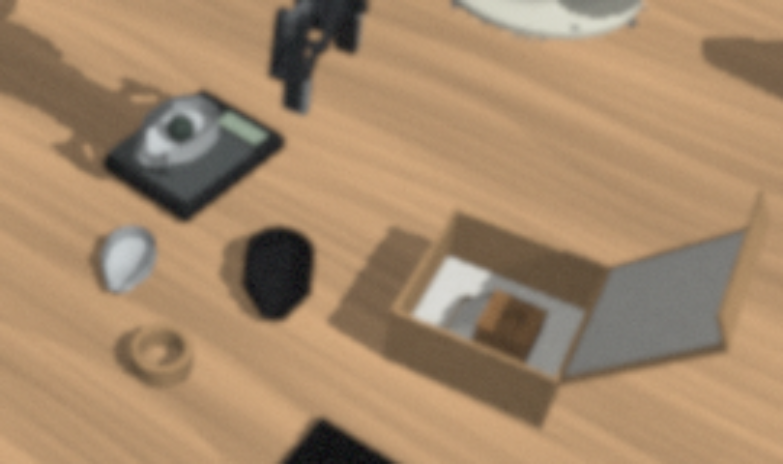

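The picture shows the stand upright in the box at (510,325). The ball is in the pan at (180,127).

{"method": "servo_tool", "body": {
  "moves": [
    [[0, 0, 8.3], [0, 0, 0], 100],
    [[0, 0, 8.3], [0, 0, 0], 100],
    [[0, 0, 8.3], [0, 0, 0], 100],
    [[0, 0, 8.3], [0, 0, 0], 100],
    [[0, 0, 8.4], [0, 0, 0], 100],
    [[0, 0, 8.4], [0, 0, 0], 100],
    [[0, 0, 8.3], [0, 0, 0], 100],
    [[0, 0, 8.3], [0, 0, 0], 100],
    [[0, 0, 8.3], [0, 0, 0], 100],
    [[0, 0, 8.4], [0, 0, 0], 100],
    [[0, 0, 8.3], [0, 0, 0], 100],
    [[0, 0, 8.3], [0, 0, 0], 100]
  ]
}}

```text
time: 12.15
ee_pos: [0.5278, 0.0025, 0.1723]
tcp_rot: [-179.0, 0.0, -0.3]
wrist_force: [0.8, -0.4, -0.5]
opening: 0.0855
grasp_force: 0.0
```

{"method": "servo_tool", "body": {
  "moves": [
    [[0, 0, 0], [0, 0.03, 0], 100],
    [[0, 0, 0], [0.003, 0.04, 0], 100],
    [[0, 0, 0], [0.003, 0.04, 0], 100],
    [[0, 0, 0], [0, 0.03, 0], 100],
    [[0, 0, 0], [0, 0.01, 0.02], 100],
    [[0, 0, 0], [0, 0, 0.03], 100],
    [[0, 0, 0], [0, 0, 0.01], 100],
    [[0, 0, 0], [0, 0, 0], 100],
    [[0, 0, 0], [0, 0, 0], 100]
  ]
}}

```text
time: 13.05
ee_pos: [0.5332, -0.1477, 0.1109]
tcp_rot: [-179.1, -0.0, -0.3]
wrist_force: [0.9, -0.8, 0.7]
opening: 0.0853
grasp_force: 0.0
```

```bash
python3 tgt.py .527 -.1295 -2.5
python3 - <<'E'
from h import *
im,d=camera("scene")
cv2.imwrite("pics/c4.png",cv2.resize(im[120:220,190:330],None,fx=5,fy=5,interpolation=cv2.INTER_CUBIC)[:,:,::-1])
E
```

```text
t 13.05 p [ 0.5332 -0.1477  0.1109] rot [-1.7905e+02 -3.0000e-02 -3.2000e-01] dx,dy tool -0.0063 -0.0182 az 2.18
```

View pics/c4.png

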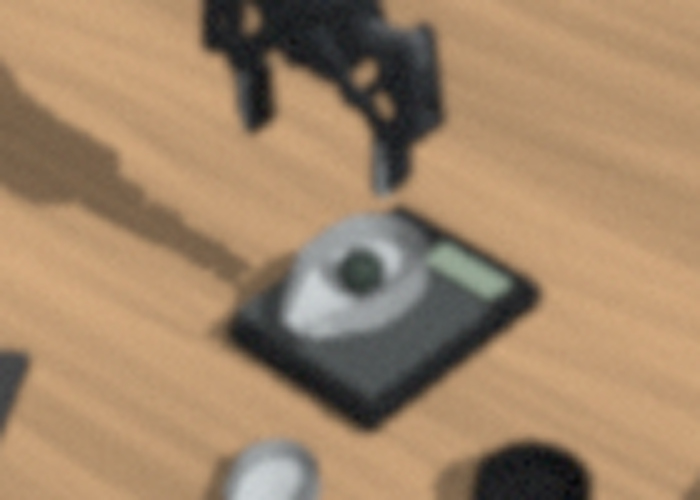

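The picture shows the open fingers at (255,110) and (390,180), above and behind the pan. I correct the offset and the small roll.

{"method": "servo_tool", "body": {
  "moves": [
    [[-0.5, 0, 1.1], [-0.003, -0.009, 0], 100],
    [[-0.45, 0, 1.1], [-0.003, -0.009, 0], 100],
    [[0, 0, 0], [0, 0, 0.015], 100],
    [[0, 0, 0], [0, 0, 0], 100],
    [[0, 0, 0], [0, 0, 0], 100]
  ]
}}

```text
time: 13.6
ee_pos: [0.527, -0.13, 0.0948]
tcp_rot: [-180.0, 0.1, -2.5]
wrist_force: [-0.7, -0.2, -0.8]
opening: 0.0853
grasp_force: 0.0
```

```bash
python3 tgt.py .527 -.1295 -2.5; python3 -c "
from h import *
print(get_obs()['q'].round(1))"
```

```text
t 13.6 p [ 0.527  -0.13    0.0948] rot [-1.7998e+02  7.0000e-02 -2.5200e+00] dx,dy tool -0.0 -0.0005 az -0.02
[-13.9   3.6  -6.5  80.    0.  168.7]
```

{"method": "servo_tool", "body": {
  "moves": [
    [[0, 0, 0], [0, 0, 0.015], 100],
    [[0, 0, 0], [0, 0, 0.015], 100],
    [[0, 0, 0], [0, 0, 0.012], 100],
    [[0, 0, 0], [0, 0, 0.007], 95],
    [[0, 0, 0], [0, 0, 0.003], 90],
    [[0, 0, 0], [0, 0, 0], 85],
    [[0, 0, 0], [0, 0, 0], 82],
    [[0, 0, 0], [0, 0, 0], 80],
    [[0, 0, 0], [0, 0, 0], 79],
    [[0, 0, 0], [0, 0, 0], 78],
    [[0, 0, 0], [0, 0, 0], 77]
  ],
  "force": 30
}}

```text
time: 14.7
ee_pos: [0.5272, -0.1299, 0.0432]
tcp_rot: [-180.0, 0.0, -2.5]
wrist_force: [0.0, 0.8, -0.1]
opening: 0.0657
grasp_force: 0.0
```

{"method": "servo_tool", "body": {
  "moves": [
    [[0, 0, 0], [0, 0, 0], 76],
    [[0, 0, 0], [0, 0, 0], 75],
    [[0, 0, 0], [0, 0, 0], 74.5],
    [[0, 0, 0], [0, 0, 0], 74],
    [[0, 0, 0], [0, 0, 0], 73.5],
    [[0, 0, 0], [0, 0, 0], 73],
    [[0, 0, 0], [0, 0, 0], 72.5],
    [[0, 0, 0], [0, 0, 0], 72],
    [[0, 0, 0], [0, 0, 0], 71],
    [[0, 0, 0], [0, 0, 0], 68],
    [[0, 0, 0], [0, 0, 0], 60],
    [[0, 0, 0], [0, 0, 0], 55]
  ]
}}

```text
time: 15.9
ee_pos: [0.5272, -0.13, 0.0435]
tcp_rot: [180.0, 0.0, -2.5]
wrist_force: [-1.3, -1.0, 5.4]
opening: 0.0611
grasp_force: 31.6
```

```bash
python3 tgt.py .527 -.1295 -2.5
python3 - <<'E'
from h import *
for cam in("scene",):
    im,d=camera(cam)
    for n in["pan_mid","pan_spout","ball_center"]:
        for r in mark_of(n,cam): print(n,round(r["score"],2),W(cam,r["xyz"]).round(4))
cv2.imwrite("pics/c5.png",cv2.resize(im[120:220,190:330],None,fx=5,fy=5,interpolation=cv2.INTER_CUBIC)[:,:,::-1])
E
```

```text
t 15.9 p [ 0.5272 -0.13    0.0435] rot [ 1.7999e+02  1.0000e-02 -2.5500e+00] dx,dy tool -0.0002 -0.0005 az -0.05
pan_mid 0.78 [ 0.6548 -0.0834  0.0063]
pan_mid 0.56 [0.5892 0.0346 0.0149]
pan_mid 0.54 [ 0.5262 -0.1296  0.0452]
pan_spout 0.81 [0.6348 0.0643 0.0139]
pan_spout 0.71 [ 0.5785 -0.1335  0.0421]
pan_spout 0.7 [ 0.699  -0.0617  0.0106]
pan_spout 0.38 [ 0.5277 -0.1283  0.0421]
ball_center 0.52 [ 0.511  -0.1203 -0.0071]
ball_center 0.43 [ 0.5211 -0.1313  0.0471]
```

View pics/c5.png

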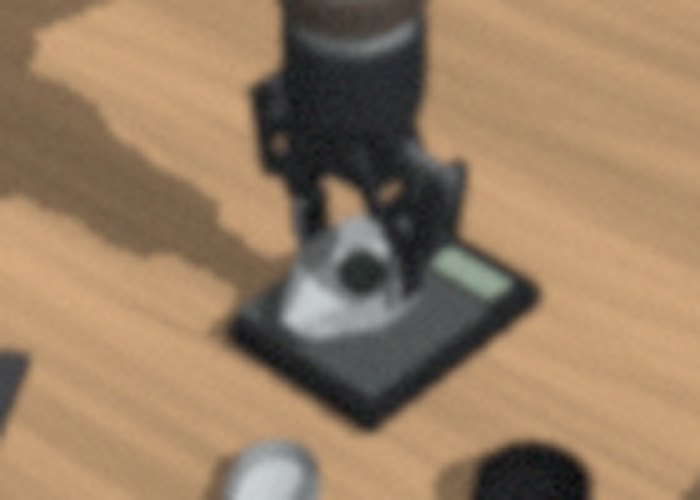

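The picture shows the fingers closed on the pan's straight sides, with the ball in its middle at (362,270). I lift smoothly.

{"method": "servo_tool", "body": {
  "moves": [
    [[0, 0, 0], [0, 0, -0.001], 55],
    [[0, 0, 0], [0, 0, -0.003], 55],
    [[0, 0, 0], [0, 0, -0.006], 55],
    [[0, 0, 0], [0, 0, -0.009], 55],
    [[0, 0, 0], [0, 0, -0.011], 55],
    [[0, 0, 0], [0, 0, -0.011], 55],
    [[0, 0, 0], [0, 0, -0.011], 55],
    [[0, 0, 0], [0, 0, -0.009], 55],
    [[0, 0, 0], [0, 0, -0.006], 55],
    [[0, 0, 0], [0, 0, -0.003], 55],
    [[0, 0, 0], [0, 0, -0.002], 55],
    [[0, 0, 0], [0, 0, 0], 55]
  ]
}}

```text
time: 17.3
ee_pos: [0.5271, -0.1299, 0.115]
tcp_rot: [-180.0, 0.0, -2.5]
wrist_force: [-0.2, 0.3, -2.1]
opening: 0.0609
grasp_force: 32.9
```

```bash
cat > chk.py <<'E'
from h import *
for cam in("scene","top"):
    im,d=camera(cam)
    for n in["pan_mid","pan_spout","ball_center"]:
        for r in mark_of(n,cam):
            w=W(cam,r["xyz"])
            if w[2]>.06: print(cam,n,round(r["score"],2),w.round(4))
o=get_obs(); print(o["ee_pos"].round(4),o["tcp_rot"].round(2),o["wrist_force"].round(1),o["q"].round(1))
E
python3 chk.py
```

```text
scene pan_mid 0.54 [ 0.529  -0.1311  0.1149]
scene pan_spout 0.88 [ 0.5798 -0.1331  0.1155]
scene ball_center 0.44 [ 0.5218 -0.1298  0.1174]
[ 0.527  -0.1298  0.1149] [-1.7999e+02  5.0000e-02 -2.5500e+00] [ 0.1 -0.5 -1.8] [-13.8   3.3  -4.5  82.2   0.  168.7]
```

{"method": "servo_tool", "body": {
  "moves": [
    [[0, 0, -0.5], [0, 0, 0], 55],
    [[0, 0, -1], [0, 0, 0], 55],
    [[0, 0, -2], [0, 0, 0], 55],
    [[0, 0, -3], [0, 0, 0], 55],
    [[0, 0, -4], [0, 0, 0], 55],
    [[0, 0, -4], [0, 0, 0], 55],
    [[0, 0, -4], [0, 0, 0], 55],
    [[0, 0, -4], [0, 0, 0], 55],
    [[0, 0, -4], [0, 0, 0], 55],
    [[0, 0, -4], [0, 0, 0], 55],
    [[0, 0, -4], [0, 0, 0], 55],
    [[0, 0, -4], [0, 0, 0], 55]
  ]
}}

```text
time: 18.9
ee_pos: [0.5271, -0.1299, 0.1151]
tcp_rot: [-180.0, 0.0, 36.2]
wrist_force: [-0.1, -0.1, -1.6]
opening: 0.061
grasp_force: 32.9
```

{"method": "servo_tool", "body": {
  "moves": [
    [[0, 0, -4], [0, 0, 0], 55],
    [[0, 0, -4], [0, 0, 0], 55],
    [[0, 0, -4], [0, 0, 0], 55],
    [[0, 0, -4], [0, 0, 0], 55],
    [[0, 0, -4], [0, 0, 0], 55],
    [[0, 0, -4], [0, 0, 0], 55],
    [[0, 0, -4], [0, 0, 0], 55],
    [[0, 0, -4], [0, 0, 0], 55],
    [[0, 0, -4], [0, 0, 0], 55],
    [[0, 0, -4], [0, 0, 0], 55],
    [[0, 0, -4], [0, 0, 0], 55],
    [[0, 0, -4], [0, 0, 0], 55]
  ]
}}

```text
time: 20.1
ee_pos: [0.5271, -0.1299, 0.1151]
tcp_rot: [-180.0, -0.0, 84.2]
wrist_force: [-0.3, 0.1, -0.4]
opening: 0.0612
grasp_force: 32.9
```

{"method": "servo_tool", "body": {
  "moves": [
    [[0, 0, -4], [0, 0, 0], 55],
    [[0, 0, -3], [0, 0, 0], 55],
    [[0, 0, -2.5], [0, 0, 0], 55],
    [[0, 0, -2], [0, 0, 0], 55],
    [[0, 0, -1], [0, 0, 0], 55],
    [[0, 0, -0.6], [0, 0, 0], 55],
    [[0, 0, -0.5], [0, 0, 0], 55],
    [[0, 0, 0], [0, 0, 0], 55],
    [[0, 0, 0], [0, 0, 0], 55],
    [[0, 0, 0], [0, 0, 0], 55]
  ]
}}

```text
time: 21.1
ee_pos: [0.5271, -0.1299, 0.1151]
tcp_rot: [-180.0, -0.0, 97.5]
wrist_force: [-0.4, -0.1, -2.4]
opening: 0.0611
grasp_force: 32.9
```

```bash
python3 chk.py; python3 tgt.py .540 .129 97.6
```

```text
scene pan_mid 0.77 [ 0.5294 -0.1311  0.1146]
scene pan_spout 0.83 [ 0.5198 -0.0727  0.1146]
scene pan_spout 0.4 [ 0.5255 -0.1346  0.1191]
scene ball_center 0.5 [ 0.5257 -0.132   0.118 ]
[ 0.5271 -0.1299  0.1151] [-1.7997e+02 -1.0000e-02  9.7550e+01] [ 0.9 -0.3 -1.6] [-13.8   3.3  -4.5  82.2   0.   68.6]
t 21.5 p [ 0.5271 -0.1299  0.1151] rot [-1.7997e+02 -1.0000e-02  9.7550e+01] dx,dy tool 0.2549 0.0468 az -0.05
```

{"method": "servo_tool", "body": {
  "moves": [
    [[0, 0, 0], [0.001, 0.0002, 0], 55],
    [[0, 0, 0], [0.002, 0.0004, 0], 55],
    [[0, 0, 0], [0.004, 0.0007, 0], 55],
    [[0, 0, 0], [0.006, 0.0011, 0], 55],
    [[0, 0, 0], [0.008, 0.0015, 0], 55],
    [[0, 0, 0], [0.01, 0.0018, 0], 55],
    [[0, 0, 0], [0.012, 0.0022, 0], 55],
    [[0, 0, 0], [0.012, 0.0022, 0], 55],
    [[0, 0, 0], [0.012, 0.0022, 0], 55],
    [[0, 0, 0], [0.012, 0.0022, 0], 55],
    [[0, 0, 0], [0.012, 0.0022, 0], 55],
    [[0, 0, 0], [0.012, 0.0022, 0], 55]
  ]
}}

```text
time: 22.7
ee_pos: [0.5323, -0.0242, 0.1151]
tcp_rot: [-180.0, -0.0, 97.6]
wrist_force: [-0.2, -0.8, -1.2]
opening: 0.0607
grasp_force: 32.9
```

{"method": "servo_tool", "body": {
  "moves": [
    [[0, 0, 0], [0.012, 0.0022, 0], 55],
    [[0, 0, 0], [0.012, 0.0022, 0], 55],
    [[0, 0, 0], [0.012, 0.0022, 0], 55],
    [[0, 0, 0], [0.012, 0.0022, 0], 55],
    [[0, 0, 0], [0.012, 0.0022, 0], 55],
    [[0, 0, 0], [0.012, 0.0022, 0], 55],
    [[0, 0, 0], [0.012, 0.0022, 0], 55],
    [[0, 0, 0], [0.012, 0.0022, 0], 55],
    [[0, 0, 0], [0.012, 0.0022, 0], 55],
    [[0, 0, 0], [0.012, 0.0022, 0], 55],
    [[0, 0, 0], [0.01, 0.0018, 0], 55],
    [[0, 0, 0], [0.008, 0.0015, 0], 55]
  ]
}}

```text
time: 23.9
ee_pos: [0.5393, 0.1158, 0.1151]
tcp_rot: [-180.0, -0.0, 97.6]
wrist_force: [0.4, 0.3, -1.7]
opening: 0.061
grasp_force: 32.9
```

{"method": "servo_tool", "body": {
  "moves": [
    [[0, 0, 0], [0.006, 0.0011, 0], 55],
    [[0, 0, 0], [0.004, 0.0007, 0], 55],
    [[0, 0, 0], [0.002, 0.0004, 0], 55],
    [[0, 0, 0], [0.001, 0.0002, 0], 55],
    [[0, 0, 0], [0, 0, 0], 55],
    [[0, 0, 0], [0, 0, 0], 55],
    [[0, 0, 0], [0, 0, 0], 55],
    [[0, 0, 0], [0, 0, 0], 55],
    [[0, 0, 0], [0, 0, 0], 55],
    [[0, 0, 0], [0, 0, 0], 55]
  ]
}}

```text
time: 24.9
ee_pos: [0.54, 0.128, 0.1152]
tcp_rot: [-180.0, -0.0, 97.5]
wrist_force: [0.6, 0.1, -2.0]
opening: 0.0612
grasp_force: 32.9
```

```bash
python3 chk.py; python3 tgt.py .540 .1285 97.6
python3 - <<'E'
from h import *
im,d=camera("scene")
for n in["stand_mid","stand_front","giftbox"]:
    for r in mark_of(n,"scene"): print(n,round(r["score"],2),W("scene",r["xyz"]).round(4))
cv2.imwrite("pics/c6.png",cv2.resize(im[150:290,270:470],None,fx=4,fy=4,interpolation=cv2.INTER_CUBIC)[:,:,::-1])
E
```

```text
scene pan_mid 0.59 [0.5418 0.1251 0.115 ]
scene pan_spout 0.84 [0.5295 0.1804 0.1125]
scene ball_center 0.52 [0.5398 0.1229 0.1202]
top pan_mid 0.75 [0.5435 0.127  0.115 ]
top ball_center 0.45 [0.5402 0.1248 0.1206]
[0.5399 0.1281 0.1151] [-1.7997e+02 -1.0000e-02  9.7550e+01] [-0.5  1.1 -1.3] [13.3  4.9 -2.8 82.3  0.  95.8]
t 25.3 p [0.5399 0.1281 0.1151] rot [-1.7997e+02 -1.0000e-02  9.7550e+01] dx,dy tool 0.0004 0.0001 az -0.05
stand_mid 0.62 [0.5308 0.2122 0.0184]
stand_mid 0.48 [0.5308 0.1808 0.1159]
stand_front 0.79 [0.5274 0.1783 0.0021]
giftbox 0.59 [0.5279 0.216  0.0032]
```

View pics/c6.png

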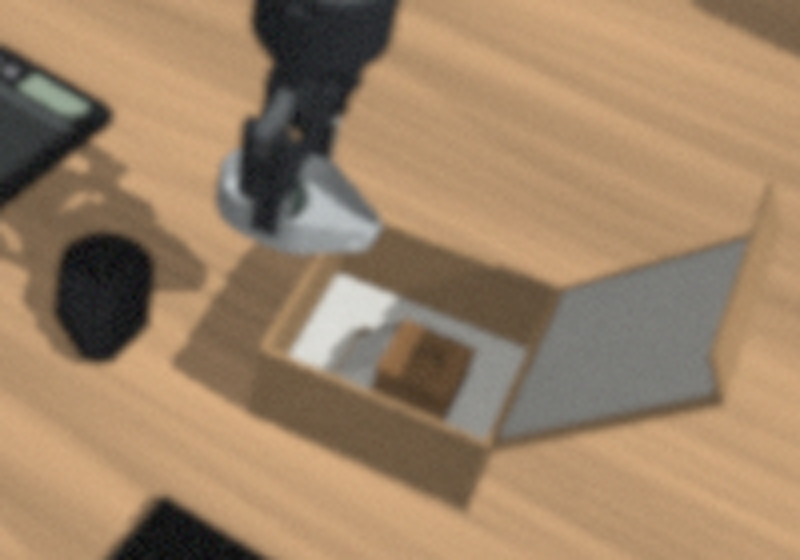

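The picture shows the pan level, with its spout tip at (378,232) over the front half of the box. The stand is upright inside at (425,365).

```bash
python3 -c "
from workcell import *
print(job_done())"
```

```text
the job is handed in; nothing more can be done
None
```

The job is handed in, but no verdict came back: by the last pictures the stand is released upright in the middle of the box with its card rest to the front wall, and the pan is held level and still, ball in its middle, with the spout over the front half.

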